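# Park the microscope objectives in their colour-coded dishes

## Robot

A 7-joint arm with a two-finger parallel gripper is mounted at the origin on the work surface. World frame = base frame: x ahead of the robot, y to its left, z up, the work surface at z = 0. Lengths are in mm, angles in rad, forces in N, time in s.
With the tool pointing down it reaches from about 425 to 875 mm from the base axis. Payload 9.9 kg.
Tool frame: the origin (TCP) lies between the finger pads, 19 mm behind the fingertips; this is the grasp point; z points along the fingers, y is the line along which they close (so a half turn about z gives the same grasp; the last joint's range is limited). The gripper opens to 85 mm and grips with 20 to 120 N. Pads are 22 mm wide; open, the fingers measure 114 mm over their backs; the gripper's body (76 mm by 85 mm) begins 54 mm behind the grasp point. The pads swing forward as they close: fully open they stand 13 mm farther back than shut.
Start: joints at [-1.388, 0.576, 0.025, 1.437, -0.015, 1.129, -0.057], TCP at [177.954, 651.124, 249.989] pointing down, gripper open.
Joint ranges: [-2.76, 2.76], [-0.34, 2.15], [-1.52, 1.57], [0.19, 2.46], [-1.09, 4.23], [0.17, 1.99], [-2.82, 2.82]. Speed limits (rad/s): [2.22, 2.22, 3.01, 3.01, 3.14, 3.14, 3.14].

## Interface

Orientations are given as a rotation vector (axis times angle).
In Python, from workcell import r, eyes gives the robot as it stands. The module is installed in compiled form; this text tells all that it offers.
- The arm moves only by the tool jog_arm, never from a script. Its argument "steps" is a list of rows, each an object with "hand": the closure, from -1 (fully open) to 1 (shut); "travel": the shift along the tool's x, y, z in m, a list of three; "dr": the turn, a rotation vector about the tool's x, y, z in degrees, a list of three. A call has 1 to 12 rows; each row shifts and turns the commanded pose from where the row before left it, along the tool's axes as they then stand; what a row does not reach is not made up. A row lasts 1/10 s, in which the tool goes at most 50 mm and 8.59 degrees, less where a joint would pass 70% of its speed; a pose out of reach is approached as far as the arm can. A call is refused whole if a number of a shift passes 0.05 or a number of a turn 8.59, either way. A call with a gripper value outside its range is refused whole. The fingers move at their own pace and stop on an object; "newtons" is the grip in N (left out, the last holds). Time passes only in rows, so rows that do not move let the fingers close. It gives the time, the measured TCP pose, the force, the opening and the grip force at its end, in the units of the state.
- r.get_obs(): the state, without advancing time (a new reading comes with each control period).
- eyes.snapshot(name): name is "scene" or "top"; returns a dict with "pixels" (480x640x3 uint8, red, green, blue), "z_map" (480x640 float32, mm along the optical axis (not along the pixel's ray), 0 where there is no reading), "vfov" (degrees; the focal length in pixels is half the picture's height over the tangent of half this angle, whatever the lens; pixels are square), "cx", "cy" (the principal point, pixels), "origin" and "attitude" of the camera in the world. Camera axes: x right, y up, looking along -z (the intrinsics and any distortion apply to the point x, -y, -z); pixel columns grow to the right and rows downward; lengths in mm; the calibration is good to about 2 mm. A picture is of the moment at which its call begins.
- r.finish_job(): hands the job in; it is judged then, once.
The state is a dict: "time_s": time; "q": joint angles; "dq": joint speeds; "tau": joint torques, N m; "tcp_pos": TCP position; "orientation": TCP orientation; "wrist_force": force on the tool from outside, world axes, zero at the start; "ft_torque": the same for the moment, N m; "finger_gap": opening from 0.0 (shut) to 1.0 (fully open); "gripper_force": force on a finger pad.
Only numpy, scipy, OpenCV 4.12 (cv2) and the standard library are available. Lean on these libraries where they do the work, as an engineer would, in place of code of your own. Each camera call takes 0.05 s, during which the arm holds its last target. There are 200 camera calls.

## Task

The four microscope objectives have been left all over the bench: stand each one, lens up, in the parking dish of its own band colour (red, yellow, blue, white), in any order. They are precision optics, so set them down gently, without dropping or tipping them. Leave the two all-black eyepieces where they stand.

Things in the scene. Friction and masses are not known exactly. Their poses are not given: they have to be found in the camera images.
- objective_red: red-banded microscope objective, loose, standing lens up: dark barrel 32 mm wide, 30 mm high with a red band, a red tapered shoulder above, a 12 mm dark front lens in a bright ring on top; 44 mm tall, about 140 g. Origin: centre of its underside; z up. Grip the barrel: with the tool point (between the pads) 27 mm above its underside the fingertips clear the dish rim
- objective_yellow: yellow-banded microscope objective, loose, standing lens up: dark barrel 32 mm wide, 30 mm high with a yellow band, a yellow tapered shoulder above, a 12 mm dark front lens in a bright ring on top; 49 mm tall, about 140 g. Origin: centre of its underside; z up. Grip the barrel: with the tool point (between the pads) 27 mm above its underside the fingertips clear the dish rim
- objective_blue: blue-banded microscope objective, loose, standing lens up: dark barrel 32 mm wide, 30 mm high with a blue band, a blue tapered shoulder above, a 12 mm dark front lens in a bright ring on top; 55 mm tall, about 140 g. Origin: centre of its underside; z up. Grip the barrel: with the tool point (between the pads) 27 mm above its underside the fingertips clear the dish rim
- objective_white: white-banded microscope objective, loose, standing lens up: dark barrel 32 mm wide, 30 mm high with a white band, a white tapered shoulder above, a 12 mm dark front lens in a bright ring on top; 60 mm tall, about 140 g. Origin: centre of its underside; z up. Grip the barrel: with the tool point (between the pads) 27 mm above its underside the fingertips clear the dish rim
- dish_red: the red parking dish, fixed to the bench: a shallow round red dish 66 mm in outside and 58 mm in inside diameter, rim 8 mm high above the bench, floor 3 mm above the bench, walls 4 mm thick. Origin: centre of its underside, on the bench; z up
- dish_yellow: the yellow parking dish, fixed to the bench: a shallow round yellow dish 66 mm in outside and 58 mm in inside diameter, rim 8 mm high above the bench, floor 3 mm above the bench, walls 4 mm thick. Origin: centre of its underside, on the bench; z up
- dish_blue: the blue parking dish, fixed to the bench: a shallow round blue dish 66 mm in outside and 58 mm in inside diameter, rim 8 mm high above the bench, floor 3 mm above the bench, walls 4 mm thick. Origin: centre of its underside, on the bench; z up
- dish_white: the white parking dish, fixed to the bench: a shallow round white dish 66 mm in outside and 58 mm in inside diameter, rim 8 mm high above the bench, floor 3 mm above the bench, walls 4 mm thick. Origin: centre of its underside, on the bench; z up
- eyepiece_a: a spare eyepiece, loose, all black without any coloured band: barrel 30 mm in diameter, above it a wider rubber cup of 38 mm, 42 mm tall in all. Not to be moved. Origin: centre of its underside; z up
- eyepiece_b: a spare eyepiece, loose, all black without any coloured band: barrel 30 mm in diameter, above it a wider rubber cup of 38 mm, 42 mm tall in all. Not to be moved. Origin: centre of its underside; z up
Mind the look-alikes: they are no part of the job. Of the things that look like the dish_yellow, the larger one is meant. Several things look just like the objective_yellow: the one meant starts nearest to the robot's base.

How it is judged:
By the outcome, as a careful person would: the job done as asked, in the order asked, and still so for the second after the job is handed in, with the robot touching nothing.
It also fails if it takes over 112 s, if anything falls off the work surface, if the arm or the gripper's body presses on something with over 40 N, if the wrist force passes 120 N, or if a joint passes its speed limit or range.

## Working session

There is one attempt and no reset: what is moved stays moved. The work goes in short steps, Python scripts to look and compute and a tool call to move; the robot and the scene stay as the last step left them, time stands still between calls to the robot, and variables do not carry over. Pictures are saved under pics/ and viewed, at most 14 in all, crops included, and the job is handed in when it is done.

Besides the shell and the picture viewer there is one more tool, called after ">>>" by a JSON object that holds its "fn" and its "kwargs", one argument or row to a line. jog_arm: Moves the arm, as the interface text tells. Its arguments: {"type":"object","properties":{"steps":{"type":"array","items":{"type":"object","properties":{"hand":{"type":"number"},"travel":{"type":"array","items":{"type":"number"}},"dr":{"type":"array","items":{"type":"number"}}}}},"newtons":{"type":"number"}},"required":["steps"]}

```bash
mkdir -p pics; python3 - <<'E'
from workcell import r, eyes
import cv2,numpy as np,pickle
print({k:np.round(v,3) for k,v in r.get_obs().items()})
for n in("scene","top"):
    s=eyes.snapshot(n); cv2.imwrite(f"pics/{n}0.png",s["pixels"][:,:,::-1]); pickle.dump(s,open(f"{n}0.pkl","wb"))
    print({k:v for k,v in s.items() if k not in("pixels","z_map")})
E
```

```text
{'time_s': np.float64(0.0), 'q': array([-1.388,  0.577,  0.025,  1.438, -0.015,  1.129, -0.057]), 'dq': array([ 0.001, -0.001,  0.001,  0.001,  0.001, -0.   , -0.   ]), 'tau': array([-0.0000e+00, -7.6579e+01,  2.2500e+00, -2.8597e+01,  1.5000e-02,
        1.3000e-02,  0.0000e+00]), 'tcp_pos': array([177.837, 650.702, 249.134]), 'orientation': array([-4.180e-01, -3.114e+00,  3.000e-03]), 'wrist_force': array([-0.114, -0.187,  0.153]), 'ft_torque': array([-0.002, -0.012, -0.086]), 'gripper_force': np.float64(0.0), 'finger_gap': np.float64(1.001)}
{'vfov': 51.44154343807306, 'cx': 324.2968059660434, 'cy': 239.80262073705683, 'origin': array([800.55834541, 490.18274049, 942.52155718]), 'attitude': array([0.17333713, 0.74018384, 2.54416332])}
{'vfov': 49.93187275245861, 'cx': 314.31734458092313, 'cy': 244.0797346378931, 'origin': array([ 457.2454358 ,  -26.40958799, 1178.81209916]), 'attitude': array([ 0.06979579, -0.02604113, -1.55654959])}
```

View pics/top0.png

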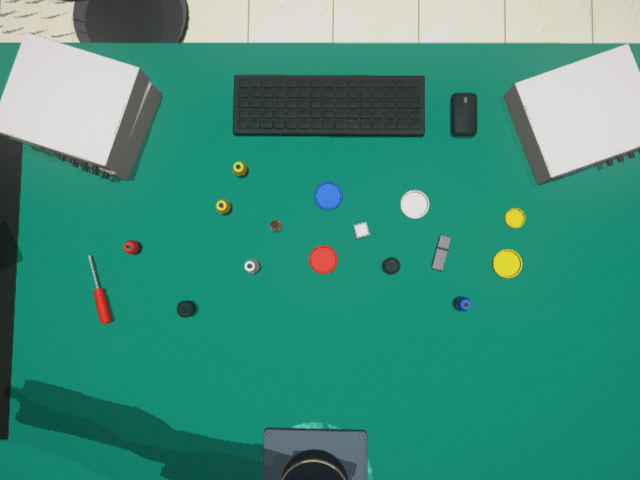

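View pics/scene0.png

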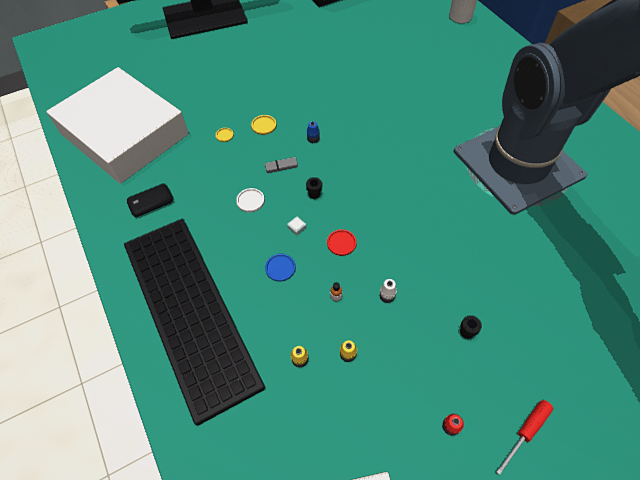

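The top view shows the dishes: blue (328,196), red (323,260), white (414,204), large yellow (507,264), with a small yellow decoy at (515,218). It also shows the objectives: red (131,247), white (251,267), blue (462,304) and two yellow ones at (223,207) and (240,169). The black eyepieces are at (186,309) and (391,266). The scene view shows the same objects, and the arm leaves that picture at the upper right.

```bash
cat > h.py <<'E'
import numpy as np,cv2
from scipy.spatial.transform import Rotation as R
def cam(s):
    f=s["pixels"].shape[0]/2/np.tan(np.radians(s["vfov"])/2)
    return f,R.from_rotvec(s["attitude"]).as_matrix(),np.array(s["origin"])
def ray(s,u,v):
    f,A,o=cam(s); return A@np.array([(u-s["cx"])/f,-(v-s["cy"])/f,-1.0]),o
def onz(s,u,v,z):
    d,o=ray(s,u,v); return o+d*(z-o[2])/d[2]
def proj(s,p):
    f,A,o=cam(s); c=A.T@(np.asarray(p,float)-o); return np.array([s["cx"]-f*c[0]/c[2],s["cy"]+f*c[1]/c[2]])
def depth(s,u,v):
    d,o=ray(s,u,v); return o+d*s["z_map"][int(round(v)),int(round(u))]
def blobs(s,minA=25):
    h=cv2.cvtColor(s["pixels"],cv2.COLOR_RGB2HSV); H,S,V=cv2.split(h)
    M={"red":((H<8)|(H>172))&(S>150)&(V>90),"yellow":(H>18)&(H<34)&(S>130)&(V>90),
       "blue":(H>105)&(H<125)&(S>130)&(V>60),"white":(S<50)&(V>150)}
    out=[]
    for c,m in M.items():
        n,l,st,ce=cv2.connectedComponentsWithStats(m.astype(np.uint8))
        for i in range(1,n):
            if minA<st[i,4]<3000: out.append((c,st[i],ce[i]))
    return out
E
python3 - <<'E'
from h import *; import pickle
S={n:pickle.load(open(n+"0.pkl","rb")) for n in("scene","top")}
for n,s in S.items():
    print(n,"tcp",proj(s,[178,651,249]).round(),"base",proj(s,[0,0,0]).round())
    for c,st,ce in blobs(s):
        u,v=ce; print(c,st,ce.round(1),"z10:",onz(s,u,v,8).round(1),"z35",onz(s,u,v,38).round(1),"depth",depth(s,u,v).round(1))
for p in [(100,400),(330,320),(560,360),(300,30+30)]: print(p,depth(S["top"],*p).round(1))
for p in [(100,100),(330,150),(560,280),(300,440)]: print(p,depth(S["scene"],*p).round(1))
E
```

```text
scene tcp [798. 413.] base [518. 163.]
red [327 229  29  26 593] [341.2 241.9] z10: [496.5  -9.1   8. ] z35 [506.3   6.9  38. ] depth [494.1 -13.    0.7]
red [519 400  34  41 635] [535.8 419.5] z10: [378.8 488.4   8. ] z35 [392.3 488.4  38. ] depth [387.1 488.4  26.4]
red [445 414  19  20 231] [453.2 423.8] z10: [512.8 422.8   8. ] z35 [522.  424.9  38. ] depth [522.9 425.1  40.8]
yellow [251 115  25  19 379] [263.3 124.1] z10: [ 493.1 -422.3    8. ] z35 [ 503. -393.   38.] depth [ 490.9 -428.8    1.4]
yellow [216 128  17  14 193] [224.  134.3] z10: [ 596.6 -439.1    8. ] z35 [ 603.1 -409.2   38. ] depth [ 5.948e+02 -4.472e+02 -2.000e-01]
yellow [340 341  17  18 204] [347.9 350.3] z10: [608.7 212.8   8. ] z35 [614.8 221.7  38. ] depth [615.9 223.2  43.1]
yellow [291 346  17  18 203] [299.1 355.5] z10: [696.7 176.    8. ] z35 [700.  186.1  38. ] depth [701.1 189.3  47.7]
blue [ 507    0   76   43 1594] [537.4  17. ] z10: [-432.4 -420.     8. ] z35 [-392.8 -390.8   38. ] depth [-541.9 -500.9  -75. ]
blue [307 122  12  16 138] [312.4 130.5] z10: [ 392.7 -338.8    8. ] z35 [ 405.8 -312.2
[... 2313 characters left out ...]
] z35 [ 536.1 -279.1   38. ] depth [ 537.9 -285.    11.4]
white [433 249  13  20 151] [438.7 258.6] z10: [ 499.5 -274.6    8. ] z35 [ 498.4 -268.3   38. ] depth [ 499.4 -274.1   10.4]
white [ 89 256   9  33  50] [ 92.6 270.8] z10: [460.8 515.2   8. ] z35 [460.7 501.3  38. ] depth [460.8 512.5  13.8]
white [245 261  10  11  74] [249.4 265.9] z10: [477.  154.1   8. ] z35 [476.5 149.5  38. ] depth [476.1 146.2  59.5]
(100, 400) [167.8 489.3   1.2]
(330, 320) [ 3.57e+02 -3.11e+01 -1.00e-01]
(560, 360) [ 277.5 -543.7    3.4]
(300, 60) [ 9.614e+02  4.690e+01 -3.000e-01]
(100, 100) [ 838.5 -633.5   77.6]
(330, 150) [ 381.9 -265.    -0.6]
(560, 280) [137.4 295.1  -0.3]
(300, 440) [765.7 312.8   2.2]
```

```bash
cat >> h.py <<'E'
def cloud(s):
    f,A,o=cam(s); v,u=np.mgrid[:480,:640]; Z=s["z_map"]
    c=np.stack([(u-s["cx"])/f,-(v-s["cy"])/f,-np.ones_like(Z)],-1)*Z[...,None]
    p=c.reshape(-1,3)@A.T+o; p[Z.ravel()==0]=np.nan; return p
from scipy.optimize import least_squares
def fitc(p,x0,rad=16):
    return least_squares(lambda c:np.hypot(*(p[:,:2]-c).T)-rad,x0,loss="soft_l1").x
E
python3 - <<'E'
from h import *; import pickle
S={n:pickle.load(open(n+"0.pkl","rb")) for n in("scene","top")}
C={n:cloud(s) for n,s in S.items()}
for k,x,h in [("red",(516,417),44),("yellow",(607,209),49),("yellow2",(693,174),49),("blue",(401,-318),55),("white",(475,146),60),("eyeA",(378,300),42),("eyeB",(484,-165),42)]:
    for n,p in C.items():
        q=p[np.hypot(p[:,0]-x[0],p[:,1]-x[1])<32]; t=q[q[:,2]>h-5]; b=q[(q[:,2]>4)&(q[:,2]<27)]
        print(k,n,"zmax",np.nanpercentile(q[:,2],99).round(1),"top",len(t),t.mean(0).round(1) if len(t) else "","mid",((t.max(0)+t.min(0))/2).round(1) if len(t) else "","barrel",len(b),fitc(b,x).round(1) if len(b)>5 else "")
# dish: outer mask extents
for k,c in [("red",(341,242)),]: pass
E
```

```text
red scene zmax 44.9 top 113 [517.1 423.9  41.6] mid [517.4 423.9  43.3] barrel 73 [516.1 422.8]
red top zmax 45.3 top 64 [515.4 420.5  42. ] mid [514.9 421.2  43.1] barrel 59 [515.9 421.8]
yellow scene zmax 49.8 top 87 [611.6 216.7  46.6] mid [611.2 217.3  48.1] barrel 72 [610.7 216.2]
yellow top zmax 51.1 top 70 [610.2 214.   47.5] mid [609.7 214.2  49.2] barrel 47 [610.2 214.3]
yellow2 scene zmax 49.6 top 90 [698.3 180.8  46.7] mid [698.6 181.4  48.4] barrel 68 [697.6 180. ]
yellow2 top zmax 51.0 top 63 [696.9 178.5  47.4] mid [697.9 177.8  48.7] barrel 53 [697.1 178.1]
blue scene zmax 55.0 top 38 [ 401.3 -319.6   52.4] mid [ 400.3 -321.    54.3] barrel 85 [ 400.3 -321.5]
blue top zmax 57.1 top 76 [ 399.  -321.7   53.9] mid [ 399.6 -321.9   54.7] barrel 57 [ 399.9 -322.4]
white scene zmax 60.8 top 71 [477.8 148.6  57.8] mid [477.1 148.6  59. ] barrel 81 [476.4 147.6]
white top zmax 62.0 top 66 [476.  146.5  58.4] mid [476.  146.2  60.8] barrel 33 [475.3 146.6]
eyeA scene zmax 44.7 top 285 [381.3 292.7  41.6] mid [380.7 292.5  41.6] barrel 45 [379. 292.]
eyeA top zmax 46.2 top 221 [379.2 289.5  42.2] mid [379.2 289.3  42.7] barrel 19 [378.9 292.5]
eyeB scene zmax 44.8 top 171 [ 482.8 -161.    41.2] mid [ 482.2 -162.6   41.2] barrel 54 [ 481.1 -164. ]
eyeB top zmax 47.1 top 227 [ 480.8 -163.7   42.7] mid [ 480.6 -164.5   42.5] barrel 23 [ 488.9 -166.4]
```

>>> {"fn": "jog_arm", "kwargs": {
  "steps": [
    {"hand": -1,"travel": [0,0,0],"dr": [0,0,-7.65]},
    {"hand": -1,"travel": [0,0,0],"dr": [0,0,-7.65]},
    {"hand": -1,"travel": [-0.034,-0.023,0.012],"dr": [0,0,0]},
    {"hand": -1,"travel": [-0.034,-0.023,0.012],"dr": [0,0,0]},
    {"hand": -1,"travel": [-0.034,-0.023,0.012],"dr": [0,0,0]},
    {"hand": -1,"travel": [-0.034,-0.023,0.012],"dr": [0,0,0]},
    {"hand": -1,"travel": [-0.034,-0.023,0.012],"dr": [0,0,0]},
    {"hand": -1,"travel": [-0.034,-0.023,0.012],"dr": [0,0,0]},
    {"hand": -1,"travel": [-0.034,-0.023,0.012],"dr": [0,0,0]},
    {"hand": -1,"travel": [-0.034,-0.023,0.012],"dr": [0,0,0]},
    {"hand": -1,"travel": [-0.034,-0.023,0.012],"dr": [0,0,0]},
    {"hand": -1,"travel": [0,0,0],"dr": [0,0,0]}
  ],
  "newtons": 40
}}

```text
time_s: 1.3
tcp_pos: [489.6, 437.4, 139.8]
orientation: [0.014, 3.14, -0.009]
wrist_force: [0.1, -0.1, -0.2]
finger_gap: 1.002
gripper_force: 0.0
```

>>> {"fn": "jog_arm", "kwargs": {
  "steps": [
    {"hand": -1,"travel": [-0.026,-0.016,0.02],"dr": [0,0,0]},
    {"hand": -1,"travel": [0,0,0.03],"dr": [0,0,0]},
    {"hand": -1,"travel": [0,0,0],"dr": [0,0,0]},
    {"hand": -1,"travel": [0,0,0],"dr": [0,0,0]}
  ]
}}

```text
time_s: 1.7
tcp_pos: [509.1, 428.6, 91.8]
orientation: [0.001, -3.14, 0.001]
wrist_force: [-0.4, 0.9, 0.2]
finger_gap: 1.001
gripper_force: 0.0
```

```bash
python3 - <<'E'
from workcell import r, eyes
import numpy as np
o=r.get_obs(); print(o["tcp_pos"].round(1),o["orientation"].round(3),o["q"].round(2))
E
```

```text
[509.1 428.6  91.8] [ 1.00e-03 -3.14e+00  1.00e-03] [-0.74  0.72 -0.05  1.63  0.04  0.8   0.76]
```

>>> {"fn": "jog_arm", "kwargs": {
  "steps": [
    {"hand": -1,"travel": [-0.007,-0.0065,0.01],"dr": [0,0,0]},
    {"hand": -1,"travel": [0,0,0.02],"dr": [0,0,0]},
    {"hand": -1,"travel": [0,0,0.02],"dr": [0,0,0]},
    {"hand": -1,"travel": [0,0,0.014],"dr": [0,0,0]},
    {"hand": -1,"travel": [0,0,0],"dr": [0,0,0]},
    {"hand": -1,"travel": [0,0,0],"dr": [0,0,0]}
  ]
}}

```text
time_s: 2.3
tcp_pos: [517.3, 422.0, 28.5]
orientation: [-0.001, 3.141, 0.0]
wrist_force: [-1.0, 0.3, 0.0]
finger_gap: 0.999
gripper_force: 0.0
```

>>> {"fn": "jog_arm", "kwargs": {
  "steps": [
    {"hand": 0.1,"travel": [0,0,0.001]},
    {"hand": 0.1},
    {"hand": 0.1},
    {"hand": 0.2},
    {"hand": 0.3},
    {"hand": 0.4},
    {"hand": 0.6},
    {"hand": 1},
    {"hand": 1},
    {"hand": 1},
    {"hand": 1}
  ],
  "newtons": 40
}}

```text
invalid input
```

Rows need every field.

>>> {"fn": "jog_arm", "kwargs": {
  "steps": [
    {"hand": 0.1,"travel": [0,0,0.001],"dr": [0,0,0]},
    {"hand": 0.1,"travel": [0,0,0],"dr": [0,0,0]},
    {"hand": 0.1,"travel": [0,0,0],"dr": [0,0,0]},
    {"hand": 0.2,"travel": [0,0,0],"dr": [0,0,0]},
    {"hand": 0.3,"travel": [0,0,0],"dr": [0,0,0]},
    {"hand": 0.5,"travel": [0,0,0],"dr": [0,0,0]},
    {"hand": 1,"travel": [0,0,0],"dr": [0,0,0]},
    {"hand": 1,"travel": [0,0,0],"dr": [0,0,0]},
    {"hand": 1,"travel": [0,0,0],"dr": [0,0,0]},
    {"hand": 1,"travel": [0,0,0],"dr": [0,0,0]}
  ],
  "newtons": 40
}}

```text
time_s: 3.3
tcp_pos: [517.1, 421.9, 27.6]
orientation: [-0.0, 3.141, 0.001]
wrist_force: [-1.5, -1.3, 5.2]
finger_gap: 0.358
gripper_force: 39.1
```

>>> {"fn": "jog_arm", "kwargs": {
  "steps": [
    {"hand": 1,"travel": [0,0,-0.007],"dr": [0,0,0]},
    {"hand": 1,"travel": [0,0,-0.02],"dr": [0,0,0]},
    {"hand": 1,"travel": [0,0,-0.03],"dr": [0,0,0]},
    {"hand": 1,"travel": [0,0,-0.03],"dr": [0,0,0]},
    {"hand": 1,"travel": [0.002,-0.03,-0.01],"dr": [0,0,0]},
    {"hand": 1,"travel": [0.002,-0.04,0],"dr": [0,0,0]},
    {"hand": 1,"travel": [0.002,-0.04,0],"dr": [0,0,0]},
    {"hand": 1,"travel": [0.002,-0.04,0],"dr": [0,0,0]},
    {"hand": 1,"travel": [0.003,-0.04,0],"dr": [0,0,0]},
    {"hand": 1,"travel": [0.003,-0.04,0],"dr": [0,0,0]},
    {"hand": 1,"travel": [0.003,-0.04,0],"dr": [0,0,0]},
    {"hand": 1,"travel": [0.003,-0.04,0],"dr": [0,0,0]}
  ]
}}

```text
time_s: 4.5
tcp_pos: [496.7, 110.0, 124.3]
orientation: [-0.0, 3.141, -0.0]
wrist_force: [0.8, -0.0, -2.0]
finger_gap: 0.356
gripper_force: 40.0
```

>>> {"fn": "jog_arm", "kwargs": {
  "steps": [
    {"hand": 1,"travel": [0.001,-0.04,0],"dr": [0,0,0]},
    {"hand": 1,"travel": [0.001,-0.04,0],"dr": [0,0,0]},
    {"hand": 1,"travel": [0,-0.03,0],"dr": [0,0,0]},
    {"hand": 1,"travel": [0,-0.01,0],"dr": [0,0,0]},
    {"hand": 1,"travel": [0,0,0],"dr": [0,0,0]},
    {"hand": 1,"travel": [0,0,0],"dr": [0,0,0]},
    {"hand": 1,"travel": [0,0,0],"dr": [0,0,0]}
  ]
}}

```text
time_s: 5.2
tcp_pos: [495.3, -6.5, 124.0]
orientation: [-0.004, 3.141, 0.001]
wrist_force: [0.5, 1.0, -1.5]
finger_gap: 0.359
gripper_force: 40.0
```

>>> {"fn": "jog_arm", "kwargs": {
  "steps": [
    {"hand": 1,"travel": [0.001,-0.006,0.02],"dr": [0,0,0]},
    {"hand": 1,"travel": [0,0,0.03],"dr": [0,0,0]},
    {"hand": 1,"travel": [0,0,0.02],"dr": [0,0,0]},
    {"hand": 1,"travel": [0,0,0.01],"dr": [0,0,0]},
    {"hand": 1,"travel": [0,0,0.006],"dr": [0,0,0]},
    {"hand": 1,"travel": [0,0,0],"dr": [0,0,0]},
    {"hand": 1,"travel": [0,0,0],"dr": [0,0,0]},
    {"hand": 1,"travel": [0,0,0],"dr": [0,0,0]}
  ]
}}

```text
time_s: 6.0
tcp_pos: [494.7, -14.2, 38.8]
orientation: [-0.0, 3.14, 0.0]
wrist_force: [-0.4, -0.1, -0.8]
finger_gap: 0.358
gripper_force: 40.0
```

>>> {"fn": "jog_arm", "kwargs": {
  "steps": [
    {"hand": 1,"travel": [0,0.001,0.002],"dr": [0,0,0]},
    {"hand": 1,"travel": [0,0,0.002],"dr": [0,0,0]},
    {"hand": 1,"travel": [0,0,0.001],"dr": [0,0,0]},
    {"hand": 1,"travel": [0,0,0.001],"dr": [0,0,0]},
    {"hand": 1,"travel": [0,0,0.001],"dr": [0,0,0]},
    {"hand": 1,"travel": [0,0,0.0005],"dr": [0,0,0]},
    {"hand": 1,"travel": [0,0,0],"dr": [0,0,0]},
    {"hand": 1,"travel": [0,0,0],"dr": [0,0,0]}
  ]
}}

```text
time_s: 6.8
tcp_pos: [494.1, -13.3, 30.5]
orientation: [0.0, -3.142, 0.0]
wrist_force: [-1.3, -0.2, -0.5]
finger_gap: 0.358
gripper_force: 40.3
```

>>> {"fn": "jog_arm", "kwargs": {
  "steps": [
    {"hand": 1,"travel": [0,0,0.0005],"dr": [0,0,0]},
    {"hand": 1,"travel": [0,0,0],"dr": [0,0,0]},
    {"hand": 1,"travel": [0,0,0],"dr": [0,0,0]}
  ]
}}

```text
time_s: 7.1
tcp_pos: [494.1, -13.3, 30.5]
orientation: [-0.0, 3.141, -0.0]
wrist_force: [-1.4, 0.1, 9.5]
finger_gap: 0.358
gripper_force: 41.1
```

>>> {"fn": "jog_arm", "kwargs": {
  "steps": [
    {"hand": 0.2,"travel": [0,0,0],"dr": [0,0,0]},
    {"hand": 0,"travel": [0,0,0],"dr": [0,0,0]},
    {"hand": -0.5,"travel": [0,0,0],"dr": [0,0,0]},
    {"hand": -1,"travel": [0,0,0],"dr": [0,0,0]},
    {"hand": -1,"travel": [0,0,0],"dr": [0,0,0]},
    {"hand": -1,"travel": [0,0,-0.01],"dr": [0,0,0]},
    {"hand": -1,"travel": [0,0,-0.03],"dr": [0,0,0]},
    {"hand": -1,"travel": [0,0,-0.04],"dr": [0,0,0]},
    {"hand": -1,"travel": [0.005,0.04,-0.02],"dr": [0,0,0]},
    {"hand": -1,"travel": [0.005,0.04,0],"dr": [0,0,0]},
    {"hand": -1,"travel": [0.005,0.04,0],"dr": [0,0,0]},
    {"hand": -1,"travel": [0.003,0.04,0],"dr": [0,0,0]}
  ]
}}

```text
time_s: 8.3
tcp_pos: [475.7, 148.1, 131.1]
orientation: [0.001, 3.141, 0.001]
wrist_force: [1.6, 0.4, -0.8]
finger_gap: 0.999
gripper_force: 0.0
```

>>> {"fn": "jog_arm", "kwargs": {
  "steps": [
    {"hand": -1,"travel": [0,0,0],"dr": [0,0,0]},
    {"hand": -1,"travel": [0,0,0],"dr": [0,0,0]},
    {"hand": -1,"travel": [0,0,0],"dr": [0,0,0]}
  ]
}}

```text
time_s: 8.6
tcp_pos: [476.1, 145.6, 130.3]
orientation: [0.001, 3.142, -0.001]
wrist_force: [0.2, -0.7, -0.9]
finger_gap: 1.0
gripper_force: 0.0
```

```bash
python3 - <<'E'
from workcell import r, eyes
import cv2,numpy as np
a=eyes.snapshot("scene")["pixels"][:,:,::-1]
cv2.imwrite("pics/s1.png",a)
o=r.get_obs(); print(o["tcp_pos"].round(1),o["q"].round(2))
E
```

```text
[476.2 145.3 130.2] [-0.34  0.47 -0.08  2.04  0.06  0.63  1.11]
```

View pics/s1.png

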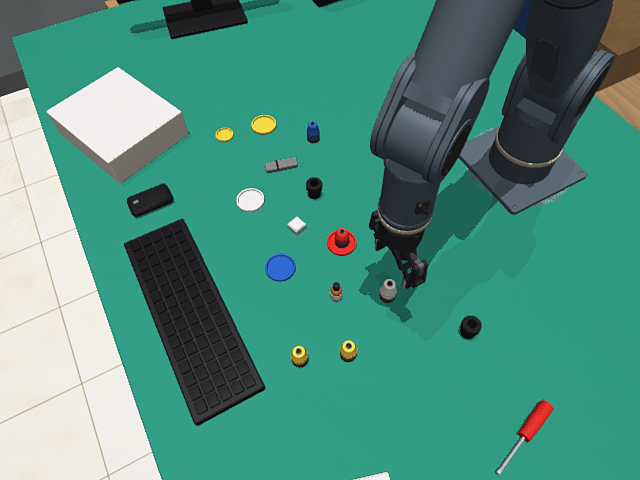

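The red objective stands upright in its dish at about (341,240). The gripper hangs over the white one at (389,290).

>>> {"fn": "jog_arm", "kwargs": {
  "steps": [
    {"hand": -1,"travel": [0,0.0015,0.02],"dr": [0,0,0]},
    {"hand": -1,"travel": [0,0,0.03],"dr": [0,0,0]},
    {"hand": -1,"travel": [0,0,0.03],"dr": [0,0,0]},
    {"hand": -1,"travel": [0,0,0.018],"dr": [0,0,0]},
    {"hand": -1,"travel": [0,0,0.003],"dr": [0,0,0]},
    {"hand": -1,"travel": [0,0,0],"dr": [0,0,0]},
    {"hand": -1,"travel": [0,0,0],"dr": [0,0,0]}
  ]
}}

```text
time_s: 9.35
tcp_pos: [476.7, 147.8, 29.9]
orientation: [0.001, 3.14, 0.0]
wrist_force: [0.0, 0.1, 1.0]
finger_gap: 0.999
gripper_force: 0.0
```

>>> {"fn": "jog_arm", "kwargs": {
  "steps": [
    {"hand": 0.1,"travel": [0,0,0.0025],"dr": [0,0,0]},
    {"hand": 0.1,"travel": [0,0,0],"dr": [0,0,0]},
    {"hand": 0.1,"travel": [0,0,0],"dr": [0,0,0]},
    {"hand": 0.2,"travel": [0,0,0],"dr": [0,0,0]},
    {"hand": 0.3,"travel": [0,0,0],"dr": [0,0,0]},
    {"hand": 0.5,"travel": [0,0,0],"dr": [0,0,0]},
    {"hand": 1,"travel": [0,0,0],"dr": [0,0,0]},
    {"hand": 1,"travel": [0,0,0],"dr": [0,0,0]},
    {"hand": 1,"travel": [0,0,0],"dr": [0,0,0]},
    {"hand": 1,"travel": [0,0,0],"dr": [0,0,0]}
  ],
  "newtons": 40
}}

```text
time_s: 10.35
tcp_pos: [476.2, 148.2, 26.9]
orientation: [-0.0, 3.141, -0.0]
wrist_force: [-0.7, -0.8, 6.6]
finger_gap: 0.356
gripper_force: 39.0
```

>>> {"fn": "jog_arm", "kwargs": {
  "steps": [
    {"hand": 1,"travel": [0,0,-0.007],"dr": [0,0,0]},
    {"hand": 1,"travel": [0,0,-0.025],"dr": [0,0,0]},
    {"hand": 1,"travel": [0,0,-0.04],"dr": [0,0,0]},
    {"hand": 1,"travel": [0,0,-0.03],"dr": [0,0,0]},
    {"hand": 1,"travel": [-0.014,-0.035,0],"dr": [0,0,0]},
    {"hand": 1,"travel": [-0.016,-0.04,0],"dr": [0,0,0]},
    {"hand": 1,"travel": [-0.016,-0.04,0],"dr": [0,0,0]},
    {"hand": 1,"travel": [-0.016,-0.04,0],"dr": [0,0,0]},
    {"hand": 1,"travel": [-0.016,-0.04,0],"dr": [0,0,0]},
    {"hand": 1,"travel": [-0.016,-0.04,0],"dr": [0,0,0]},
    {"hand": 1,"travel": [-0.016,-0.04,0],"dr": [0,0,0]},
    {"hand": 1,"travel": [-0.016,-0.04,0],"dr": [0,0,0]}
  ]
}}

```text
time_s: 11.55
tcp_pos: [602.2, -168.4, 128.7]
orientation: [0.0, -3.141, -0.0]
wrist_force: [0.7, -0.2, -1.9]
finger_gap: 0.362
gripper_force: 40.0
```

>>> {"fn": "jog_arm", "kwargs": {
  "steps": [
    {"hand": 1,"travel": [-0.014,-0.035,0],"dr": [0,0,0]},
    {"hand": 1,"travel": [-0.007,-0.019,0],"dr": [0,0,0]},
    {"hand": 1,"travel": [0,0,0],"dr": [0,0,0]},
    {"hand": 1,"travel": [0,0,0],"dr": [0,0,0]},
    {"hand": 1,"travel": [0,0,0],"dr": [0,0,0]}
  ]
}}

```text
time_s: 12.05
tcp_pos: [622.9, -219.1, 128.5]
orientation: [0.003, -3.141, -0.002]
wrist_force: [-0.7, 0.4, -1.3]
finger_gap: 0.36
gripper_force: 39.9
```

>>> {"fn": "jog_arm", "kwargs": {
  "steps": [
    {"hand": 1,"travel": [-0.0005,-0.002,0.02],"dr": [0,0,0]},
    {"hand": 1,"travel": [0,0,0.035],"dr": [0,0,0]},
    {"hand": 1,"travel": [0,0,0.02],"dr": [0,0,0]},
    {"hand": 1,"travel": [0,0,0.01],"dr": [0,0,0]},
    {"hand": 1,"travel": [0,0,0.005],"dr": [0,0,0]},
    {"hand": 1,"travel": [0,0,0],"dr": [0,0,0]},
    {"hand": 1,"travel": [0,0,0],"dr": [0,0,0]},
    {"hand": 1,"travel": [0,0,0],"dr": [0,0,0]}
  ]
}}

```text
time_s: 12.85
tcp_pos: [624.3, -222.9, 39.7]
orientation: [-0.0, 3.14, -0.001]
wrist_force: [0.1, -0.5, -1.6]
finger_gap: 0.358
gripper_force: 40.0
```

>>> {"fn": "jog_arm", "kwargs": {
  "steps": [
    {"hand": 1,"travel": [0,0.0015,0.003],"dr": [0,0,0]},
    {"hand": 1,"travel": [0,0,0.002],"dr": [0,0,0]},
    {"hand": 1,"travel": [0,0,0.0015],"dr": [0,0,0]},
    {"hand": 1,"travel": [0,0,0.001],"dr": [0,0,0]},
    {"hand": 1,"travel": [0,0,0.001],"dr": [0,0,0]},
    {"hand": 1,"travel": [0,0,0.0005],"dr": [0,0,0]},
    {"hand": 1,"travel": [0,0,0],"dr": [0,0,0]},
    {"hand": 1,"travel": [0,0,0],"dr": [0,0,0]}
  ]
}}

```text
time_s: 13.65
tcp_pos: [623.6, -221.3, 30.0]
orientation: [-0.0, 3.142, -0.0]
wrist_force: [-2.7, 1.5, 4.9]
finger_gap: 0.357
gripper_force: 40.7
```

>>> {"fn": "jog_arm", "kwargs": {
  "steps": [
    {"hand": 0.2,"travel": [0,0,0],"dr": [0,0,0]},
    {"hand": 0,"travel": [0,0,0],"dr": [0,0,0]},
    {"hand": -0.5,"travel": [0,0,0],"dr": [0,0,0]},
    {"hand": -1,"travel": [0,0,0],"dr": [0,0,0]},
    {"hand": -1,"travel": [0,0,0],"dr": [0,0,0]},
    {"hand": -1,"travel": [0,0,-0.01],"dr": [0,0,0]},
    {"hand": -1,"travel": [0,0,-0.03],"dr": [0,0,0]},
    {"hand": -1,"travel": [0,0,-0.04],"dr": [0,0,0]},
    {"hand": -1,"travel": [0.02,-0.01,-0.02],"dr": [0,0,0]},
    {"hand": -1,"travel": [0.04,-0.018,0],"dr": [0,0,0]},
    {"hand": -1,"travel": [0.04,-0.018,0],"dr": [0,0,0]},
    {"hand": -1,"travel": [0.04,-0.018,0],"dr": [0,0,0]}
  ]
}}

```text
time_s: 14.85
tcp_pos: [482.4, -285.9, 130.6]
orientation: [-0.001, 3.14, -0.001]
wrist_force: [1.0, -1.5, -0.3]
finger_gap: 0.995
gripper_force: 0.0
```

>>> {"fn": "jog_arm", "kwargs": {
  "steps": [
    {"hand": -1,"travel": [0.04,-0.018,0],"dr": [0,0,0]},
    {"hand": -1,"travel": [0.03,-0.013,0],"dr": [0,0,0]},
    {"hand": -1,"travel": [0.013,-0.006,0],"dr": [0,0,0]},
    {"hand": -1,"travel": [0,0,0],"dr": [0,0,0]},
    {"hand": -1,"travel": [0,0,0],"dr": [0,0,0]},
    {"hand": -1,"travel": [0,0,0],"dr": [0,0,0]}
  ]
}}

```text
time_s: 15.45
tcp_pos: [402.6, -321.5, 129.7]
orientation: [-0.004, 3.14, 0.0]
wrist_force: [0.2, 0.5, -0.2]
finger_gap: 1.001
gripper_force: 0.0
```

```bash
python3 - <<'E'
from workcell import r, eyes
import cv2,numpy as np
a=eyes.snapshot("scene")["pixels"][:,:,::-1]
cv2.imwrite("pics/s2.png",a)
o=r.get_obs(); print(o["tcp_pos"].round(1),o["q"].round(2))
E
```

```text
[ 402.4 -321.5  129.6] [ 0.67  0.49 -0.13  2.    0.1   0.65  2.06]
```

View pics/s2.png

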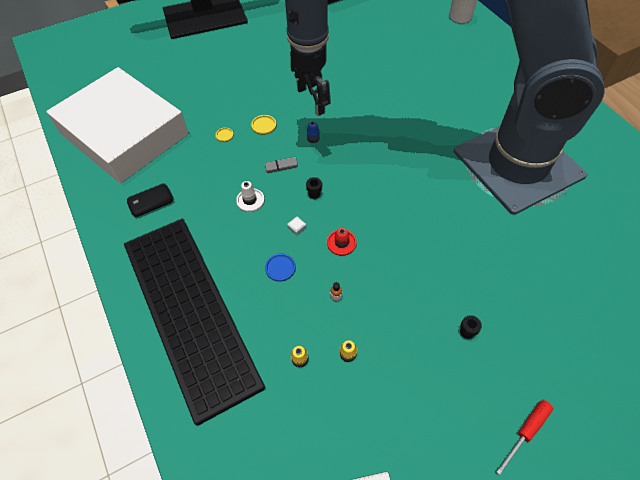

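White now stands in its dish at (248,197). The gripper is above the blue objective at (313,131).

>>> {"fn": "jog_arm", "kwargs": {
  "steps": [
    {"hand": -1,"travel": [0.002,-0.0005,0.02],"dr": [0,0,0]},
    {"hand": -1,"travel": [0,0,0.03],"dr": [0,0,0]},
    {"hand": -1,"travel": [0,0,0.03],"dr": [0,0,0]},
    {"hand": -1,"travel": [0,0,0.018],"dr": [0,0,0]},
    {"hand": -1,"travel": [0,0,0.004],"dr": [0,0,0]},
    {"hand": -1,"travel": [0,0,0],"dr": [0,0,0]},
    {"hand": -1,"travel": [0,0,0],"dr": [0,0,0]}
  ]
}}

```text
time_s: 16.2
tcp_pos: [399.5, -322.9, 28.2]
orientation: [-0.001, 3.141, -0.001]
wrist_force: [0.2, -0.6, 0.6]
finger_gap: 1.0
gripper_force: 0.0
```

>>> {"fn": "jog_arm", "kwargs": {
  "steps": [
    {"hand": 0.1,"travel": [0,0.0005,0.001],"dr": [0,0,0]},
    {"hand": 0.1,"travel": [0,0,0],"dr": [0,0,0]},
    {"hand": 0.1,"travel": [0,0,0],"dr": [0,0,0]},
    {"hand": 0.2,"travel": [0,0,0],"dr": [0,0,0]},
    {"hand": 0.3,"travel": [0,0,0],"dr": [0,0,0]},
    {"hand": 0.5,"travel": [0,0,0],"dr": [0,0,0]},
    {"hand": 1,"travel": [0,0,0],"dr": [0,0,0]},
    {"hand": 1,"travel": [0,0,0],"dr": [0,0,0]},
    {"hand": 1,"travel": [0,0,0],"dr": [0,0,0]},
    {"hand": 1,"travel": [0,0,0],"dr": [0,0,0]}
  ],
  "newtons": 40
}}

```text
time_s: 17.2
tcp_pos: [398.8, -322.4, 26.9]
orientation: [-0.0, 3.141, -0.0]
wrist_force: [-0.5, 1.0, 7.3]
finger_gap: 0.365
gripper_force: 39.0
```

>>> {"fn": "jog_arm", "kwargs": {
  "steps": [
    {"hand": 1,"travel": [0,0,-0.007],"dr": [0,0,0]},
    {"hand": 1,"travel": [0,0,-0.025],"dr": [0,0,0]},
    {"hand": 1,"travel": [0,0,-0.04],"dr": [0,0,0]},
    {"hand": 1,"travel": [0,0,-0.03],"dr": [0,0,0]},
    {"hand": 1,"travel": [-0.02,0.025,0],"dr": [0,0,0]},
    {"hand": 1,"travel": [-0.025,0.03,0],"dr": [0,0,0]},
    {"hand": 1,"travel": [-0.026,0.032,0],"dr": [0,0,0]},
    {"hand": 1,"travel": [-0.026,0.032,0],"dr": [0,0,0]},
    {"hand": 1,"travel": [-0.026,0.032,0],"dr": [0,0,0]},
    {"hand": 1,"travel": [-0.026,0.032,0],"dr": [0,0,0]},
    {"hand": 1,"travel": [-0.026,0.032,0],"dr": [0,0,0]},
    {"hand": 1,"travel": [-0.026,0.032,0],"dr": [0,0,0]}
  ]
}}

```text
time_s: 18.4
tcp_pos: [600.2, -73.8, 128.8]
orientation: [0.0, -3.141, 0.0]
wrist_force: [0.6, -1.0, -2.3]
finger_gap: 0.356
gripper_force: 40.1
```

>>> {"fn": "jog_arm", "kwargs": {
  "steps": [
    {"hand": 1,"travel": [-0.026,0.032,0],"dr": [0,0,0]},
    {"hand": 1,"travel": [-0.016,0.02,0],"dr": [0,0,0]},
    {"hand": 1,"travel": [0,0,0],"dr": [0,0,0]},
    {"hand": 1,"travel": [0,0,0],"dr": [0,0,0]},
    {"hand": 1,"travel": [0,0,0],"dr": [0,0,0]}
  ]
}}

```text
time_s: 18.9
tcp_pos: [640.8, -24.7, 128.5]
orientation: [-0.002, -3.141, 0.001]
wrist_force: [-0.2, -0.7, -1.4]
finger_gap: 0.36
gripper_force: 40.0
```

>>> {"fn": "jog_arm", "kwargs": {
  "steps": [
    {"hand": 1,"travel": [-0.001,0.002,0.02],"dr": [0,0,0]},
    {"hand": 1,"travel": [0,0,0.035],"dr": [0,0,0]},
    {"hand": 1,"travel": [0,0,0.02],"dr": [0,0,0]},
    {"hand": 1,"travel": [0,0,0.01],"dr": [0,0,0]},
    {"hand": 1,"travel": [0,0,0.005],"dr": [0,0,0]},
    {"hand": 1,"travel": [0,0,0],"dr": [0,0,0]},
    {"hand": 1,"travel": [0,0,0],"dr": [0,0,0]},
    {"hand": 1,"travel": [0,0,0],"dr": [0,0,0]}
  ]
}}

```text
time_s: 19.7
tcp_pos: [643.3, -21.4, 39.6]
orientation: [-0.0, 3.14, -0.0]
wrist_force: [0.0, 0.1, -0.3]
finger_gap: 0.36
gripper_force: 40.0
```

>>> {"fn": "jog_arm", "kwargs": {
  "steps": [
    {"hand": 1,"travel": [0.001,-0.0005,0.003],"dr": [0,0,0]},
    {"hand": 1,"travel": [0,0,0.002],"dr": [0,0,0]},
    {"hand": 1,"travel": [0,0,0.0015],"dr": [0,0,0]},
    {"hand": 1,"travel": [0,0,0.001],"dr": [0,0,0]},
    {"hand": 1,"travel": [0,0,0.001],"dr": [0,0,0]},
    {"hand": 1,"travel": [0,0,0.0005],"dr": [0,0,0]},
    {"hand": 1,"travel": [0,0,0],"dr": [0,0,0]},
    {"hand": 1,"travel": [0,0,0],"dr": [0,0,0]}
  ]
}}

```text
time_s: 20.5
tcp_pos: [641.6, -21.7, 30.0]
orientation: [-0.0, 3.142, -0.0]
wrist_force: [-2.5, 0.6, 5.1]
finger_gap: 0.362
gripper_force: 40.7
```

>>> {"fn": "jog_arm", "kwargs": {
  "steps": [
    {"hand": 0.2,"travel": [0,0,0],"dr": [0,0,0]},
    {"hand": 0,"travel": [0,0,0],"dr": [0,0,0]},
    {"hand": -0.5,"travel": [0,0,0],"dr": [0,0,0]},
    {"hand": -1,"travel": [0,0,0],"dr": [0,0,0]},
    {"hand": -1,"travel": [0,0,0],"dr": [0,0,0]},
    {"hand": -1,"travel": [0,0,-0.01],"dr": [0,0,0]},
    {"hand": -1,"travel": [0,0,-0.03],"dr": [0,0,0]},
    {"hand": -1,"travel": [0,0,-0.04],"dr": [0,0,0]},
    {"hand": -1,"travel": [0.003,0.03,-0.02],"dr": [0,0,0]},
    {"hand": -1,"travel": [0.005,0.04,0],"dr": [0,0,0]},
    {"hand": -1,"travel": [0.005,0.04,0],"dr": [0,0,0]},
    {"hand": -1,"travel": [0.005,0.04,0],"dr": [0,0,0]}
  ]
}}

```text
time_s: 21.7
tcp_pos: [623.5, 129.6, 130.7]
orientation: [0.0, 3.14, 0.001]
wrist_force: [0.3, -0.3, -0.1]
finger_gap: 0.999
gripper_force: 0.0
```

>>> {"fn": "jog_arm", "kwargs": {
  "steps": [
    {"hand": -1,"travel": [0.005,0.04,0],"dr": [0,0,0]},
    {"hand": -1,"travel": [0.005,0.03,0],"dr": [0,0,0]},
    {"hand": -1,"travel": [0.003,0.017,0],"dr": [0,0,0]},
    {"hand": -1,"travel": [0,0,0],"dr": [0,0,0]},
    {"hand": -1,"travel": [0,0,0],"dr": [0,0,0]},
    {"hand": -1,"travel": [0,0,0],"dr": [0,0,0]}
  ]
}}

```text
time_s: 22.3
tcp_pos: [611.2, 212.6, 129.6]
orientation: [0.004, 3.141, -0.002]
wrist_force: [0.5, -0.0, -0.4]
finger_gap: 0.999
gripper_force: 0.0
```

```bash
python3 - <<'E'
from workcell import r, eyes
import cv2,numpy as np
a=eyes.snapshot("scene")["pixels"][:,:,::-1]
cv2.imwrite("pics/s3.png",a)
o=r.get_obs(); print(o["tcp_pos"].round(1),o["q"].round(2))
E
```

```text
[611.2 212.7 129.6] [-0.36  0.65 -0.08  1.65  0.06  0.84  1.1 ]
```

View pics/s3.png

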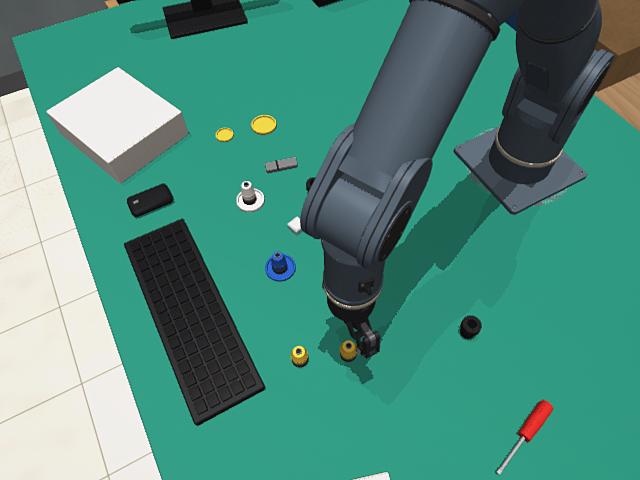

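Blue now stands in its dish at (279,265). The gripper is over the yellow objective nearer the base, at (348,350).

>>> {"fn": "jog_arm", "kwargs": {
  "steps": [
    {"hand": -1,"travel": [0.0005,0.0025,0.02],"dr": [0,0,0]},
    {"hand": -1,"travel": [0,0,0.03],"dr": [0,0,0]},
    {"hand": -1,"travel": [0,0,0.03],"dr": [0,0,0]},
    {"hand": -1,"travel": [0,0,0.018],"dr": [0,0,0]},
    {"hand": -1,"travel": [0,0,0.004],"dr": [0,0,0]},
    {"hand": -1,"travel": [0,0,0],"dr": [0,0,0]},
    {"hand": -1,"travel": [0,0,0],"dr": [0,0,0]}
  ]
}}

```text
time_s: 23.05
tcp_pos: [610.9, 217.3, 28.6]
orientation: [0.001, 3.14, 0.001]
wrist_force: [-0.2, -0.2, 0.1]
finger_gap: 0.997
gripper_force: 0.0
```

>>> {"fn": "jog_arm", "kwargs": {
  "steps": [
    {"hand": 0.1,"travel": [0,-0.0015,0.0015],"dr": [0,0,0]},
    {"hand": 0.1,"travel": [0,0,0],"dr": [0,0,0]},
    {"hand": 0.1,"travel": [0,0,0],"dr": [0,0,0]},
    {"hand": 0.2,"travel": [0,0,0],"dr": [0,0,0]},
    {"hand": 0.3,"travel": [0,0,0],"dr": [0,0,0]},
    {"hand": 0.5,"travel": [0,0,0],"dr": [0,0,0]},
    {"hand": 1,"travel": [0,0,0],"dr": [0,0,0]},
    {"hand": 1,"travel": [0,0,0],"dr": [0,0,0]},
    {"hand": 1,"travel": [0,0,0],"dr": [0,0,0]},
    {"hand": 1,"travel": [0,0,0],"dr": [0,0,0]}
  ],
  "newtons": 40
}}

```text
time_s: 24.05
tcp_pos: [610.2, 216.3, 26.5]
orientation: [-0.0, 3.141, 0.0]
wrist_force: [-2.2, 0.1, 5.6]
finger_gap: 0.363
gripper_force: 39.1
```

>>> {"fn": "jog_arm", "kwargs": {
  "steps": [
    {"hand": 1,"travel": [0,0,-0.007],"dr": [0,0,0]},
    {"hand": 1,"travel": [0,0,-0.025],"dr": [0,0,0]},
    {"hand": 1,"travel": [0,0,-0.04],"dr": [0,0,0]},
    {"hand": 1,"travel": [0,0,-0.03],"dr": [0,0,0]},
    {"hand": 1,"travel": [0.005,-0.03,0],"dr": [0,0,0]},
    {"hand": 1,"travel": [0.0075,-0.04,0],"dr": [0,0,0]},
    {"hand": 1,"travel": [0.0075,-0.04,0],"dr": [0,0,0]},
    {"hand": 1,"travel": [0.0075,-0.04,0],"dr": [0,0,0]},
    {"hand": 1,"travel": [0.0075,-0.04,0],"dr": [0,0,0]},
    {"hand": 1,"travel": [0.0075,-0.04,0],"dr": [0,0,0]},
    {"hand": 1,"travel": [0.0075,-0.04,0],"dr": [0,0,0]},
    {"hand": 1,"travel": [0.0075,-0.04,0],"dr": [0,0,0]}
  ]
}}

```text
time_s: 25.25
tcp_pos: [552.1, -95.3, 128.3]
orientation: [-0.001, 3.141, -0.0]
wrist_force: [1.2, -0.3, -1.0]
finger_gap: 0.358
gripper_force: 39.8
```

>>> {"fn": "jog_arm", "kwargs": {
  "steps": [
    {"hand": 1,"travel": [0.0075,-0.04,0],"dr": [0,0,0]},
    {"hand": 1,"travel": [0.0075,-0.04,0],"dr": [0,0,0]},
    {"hand": 1,"travel": [0.0075,-0.04,0],"dr": [0,0,0]},
    {"hand": 1,"travel": [0.0075,-0.04,0],"dr": [0,0,0]},
    {"hand": 1,"travel": [0.0075,-0.04,0],"dr": [0,0,0]},
    {"hand": 1,"travel": [0.0075,-0.04,0],"dr": [0,0,0]},
    {"hand": 1,"travel": [0.0075,-0.04,0],"dr": [0,0,0]},
    {"hand": 1,"travel": [0.006,-0.03,0],"dr": [0,0,0]},
    {"hand": 1,"travel": [0.003,-0.015,0],"dr": [0,0,0]},
    {"hand": 1,"travel": [0,0,0],"dr": [0,0,0]},
    {"hand": 1,"travel": [0,0,0],"dr": [0,0,0]},
    {"hand": 1,"travel": [0,0,0],"dr": [0,0,0]}
  ]
}}

```text
time_s: 26.45
tcp_pos: [492.3, -416.4, 128.1]
orientation: [-0.005, 3.141, 0.002]
wrist_force: [-0.0, -0.4, -1.5]
finger_gap: 0.359
gripper_force: 39.8
```

>>> {"fn": "jog_arm", "kwargs": {
  "steps": [
    {"hand": 1,"travel": [0.001,-0.012,0.02],"dr": [0,0,0]},
    {"hand": 1,"travel": [0,0,0.035],"dr": [0,0,0]},
    {"hand": 1,"travel": [0,0,0.02],"dr": [0,0,0]},
    {"hand": 1,"travel": [0,0,0.01],"dr": [0,0,0]},
    {"hand": 1,"travel": [0,0,0.004],"dr": [0,0,0]},
    {"hand": 1,"travel": [0,0,0],"dr": [0,0,0]},
    {"hand": 1,"travel": [0,0,0],"dr": [0,0,0]},
    {"hand": 1,"travel": [0,0,0],"dr": [0,0,0]}
  ]
}}

```text
time_s: 27.25
tcp_pos: [490.8, -431.1, 40.2]
orientation: [-0.0, 3.14, -0.002]
wrist_force: [-0.3, -0.1, -0.9]
finger_gap: 0.359
gripper_force: 39.8
```

>>> {"fn": "jog_arm", "kwargs": {
  "steps": [
    {"hand": 1,"travel": [0,0.002,0.003],"dr": [0,0,0]},
    {"hand": 1,"travel": [0,0,0.002],"dr": [0,0,0]},
    {"hand": 1,"travel": [0,0,0.0015],"dr": [0,0,0]},
    {"hand": 1,"travel": [0,0,0.001],"dr": [0,0,0]},
    {"hand": 1,"travel": [0,0,0.001],"dr": [0,0,0]},
    {"hand": 1,"travel": [0,0,0.001],"dr": [0,0,0]},
    {"hand": 1,"travel": [0,0,0],"dr": [0,0,0]},
    {"hand": 1,"travel": [0,0,0],"dr": [0,0,0]}
  ]
}}

```text
time_s: 28.05
tcp_pos: [490.2, -428.8, 29.5]
orientation: [-0.0, 3.142, -0.0]
wrist_force: [0.0, -0.2, -0.2]
finger_gap: 0.359
gripper_force: 39.9
```

>>> {"fn": "jog_arm", "kwargs": {
  "steps": [
    {"hand": 1,"travel": [0,0,0.0005],"dr": [0,0,0]},
    {"hand": 1,"travel": [0,0,0],"dr": [0,0,0]},
    {"hand": 1,"travel": [0,0,0],"dr": [0,0,0]}
  ]
}}

```text
time_s: 28.35
tcp_pos: [490.2, -428.9, 29.5]
orientation: [-0.0, 3.141, -0.0]
wrist_force: [-1.5, 1.5, 5.7]
finger_gap: 0.357
gripper_force: 40.5
```

Contact made: release, lift and check.

>>> {"fn": "jog_arm", "kwargs": {
  "steps": [
    {"hand": 0.2,"travel": [0,0,0],"dr": [0,0,0]},
    {"hand": 0,"travel": [0,0,0],"dr": [0,0,0]},
    {"hand": -0.5,"travel": [0,0,0],"dr": [0,0,0]},
    {"hand": -1,"travel": [0,0,0],"dr": [0,0,0]},
    {"hand": -1,"travel": [0,0,0],"dr": [0,0,0]},
    {"hand": -1,"travel": [0,0,-0.01],"dr": [0,0,0]},
    {"hand": -1,"travel": [0,0,-0.03],"dr": [0,0,0]},
    {"hand": -1,"travel": [0,0,-0.04],"dr": [0,0,0]},
    {"hand": -1,"travel": [0,0,-0.045],"dr": [0,0,0]},
    {"hand": -1,"travel": [0,0,-0.04],"dr": [0,0,0]},
    {"hand": -1,"travel": [0.03,0,-0.02],"dr": [0,0,0]},
    {"hand": -1,"travel": [0.03,0,0],"dr": [0,0,0]}
  ]
}}

```text
time_s: 29.55
tcp_pos: [431.4, -429.5, 218.3]
orientation: [-0.002, 3.136, -0.007]
wrist_force: [-0.5, -1.1, -0.9]
finger_gap: 1.004
gripper_force: 0.0
```

>>> {"fn": "jog_arm", "kwargs": {
  "steps": [
    {"hand": -1,"travel": [0,0,0],"dr": [0,0,0]},
    {"hand": -1,"travel": [0,0,0],"dr": [0,0,0]},
    {"hand": -1,"travel": [0,0,0],"dr": [0,0,0]}
  ]
}}

```text
time_s: 29.85
tcp_pos: [431.1, -428.5, 214.2]
orientation: [-0.002, 3.141, 0.0]
wrist_force: [0.4, 0.4, 0.1]
finger_gap: 0.998
gripper_force: 0.0
```

```bash
python3 - <<'E'
from workcell import r, eyes
import cv2,numpy as np
from h import *
s=eyes.snapshot("scene"); cv2.imwrite("pics/s4.png",s["pixels"][:,:,::-1]); p=cloud(s)
for k,x,h in [("red",(494,-13),47),("yellow",(490,-429),52),("blue",(642,-22),58),("white",(623.5,-221),63),("eyeA",(379,291),42),("eyeB",(481,-164),42),("yellow2",(697,179),49)]:
    q=p[np.hypot(p[:,0]-x[0],p[:,1]-x[1])<32]; t=q[q[:,2]>h-5]; b=q[(q[:,2]>11)&(q[:,2]<30)]
    print(k,np.nanpercentile(q[:,2],99).round(1),t.mean(0).round(1),fitc(b,x).round(1))
E
```

```text
red 46.7 [495.2 -10.6  44.5] [493.4 -12.9]
yellow 345.3 [ 476.3 -421.6  225.9] [ 490.9 -428.6]
blue 58.0 [643.9 -20.3  55.5] [642.8 -21.2]
white 62.4 [ 624.8 -218.3   60.4] [ 623.8 -221. ]
eyeA 45.1 [381.1 292.7  41.6] [381.4 292.7]
eyeB 44.7 [ 482.5 -161.3   41.4] [ 483.1 -162.6]
yellow2 49.5 [698.6 180.7  46.6] [697.6 179.8]
```

View pics/s4.png

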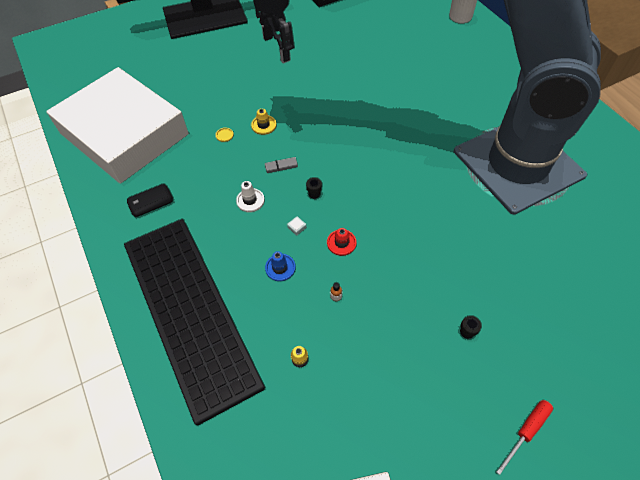

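All four objectives stand upright in their own dishes: yellow (263,122), white (249,197), red (342,240) and blue (279,265). The eyepieces have not moved.

```bash
python3 -c "
from workcell import r
print(r.finish_job())"
```

```text
the job is handed in; nothing more can be done
None
```

All four objectives stand upright, lens up, in the dishes of their own colours; the eyepieces and look-alikes were left untouched, and the job was handed in at about 30 s of the 112 s allowed.

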